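# Table hockey face-off

### The job

Set this table hockey game up for a face-off: with one fingertip (or the closed fingers), gently push the red player's stick and the blue player's stick round, in either order, until both sticks point straight at the puck, and leave them so. The players are freshly painted, so touch only their black sticks and do not pinch them. Leave the puck, the wax jar, the spare green player and the screwdriver where they are.

Things in the scene. Friction and masses are not known exactly. Their poses are not given: they have to be found in the camera images.
- game: Wooden table hockey game fixed on the bench, 398 mm (x) by 676 mm (y). Pale flat playing surface 380 by 640 mm, 45 mm above the bench; rim 18 mm wide, its top 62 mm above the bench. A red wire goal, 80 mm wide and 43 mm high, stands near each end, 272 mm from the middle in y. Lines and slots are flat. Origin under its centre at bench level, x and y along its sides, z up.
- red_stick: Red player's steel pivot disc with its black stick. Origin on the pivot axis at playing-surface level; z up, x along the stick. Shaft 6 mm thick, sloping from x=14, z=29 mm to x=52, z=12 mm; blade 6 mm thick, x 44 to 76, z 2 to 18 mm: push here. Turns endlessly both ways with light friction (1 N at blade), stays where left. On the robot's right half of the game. Starts aimed well off the puck.
- blue_stick: Blue player's steel pivot disc with its black stick. Origin on the pivot axis at playing-surface level; z up, x along the stick. Shaft 6 mm thick, sloping from x=14, z=29 mm to x=52, z=12 mm; blade 6 mm thick, x 44 to 76, z 2 to 18 mm: push here. Turns endlessly both ways with light friction (1 N at blade), stays where left. On the robot's left half of the game. Starts aimed well off the puck.
- red_figure: Red freshly painted metal skater on the disc, turning with it: solid within 13 mm of the pivot axis (its hands, to 19 mm out along the stick, are look only), 56 mm tall. Origin on the pivot axis at the playing surface, x along the stick. Not to be touched.
- blue_figure: Blue freshly painted metal skater on the disc, turning with it: solid within 13 mm of the pivot axis (its hands, to 19 mm out along the stick, are look only), 56 mm tall. Origin on the pivot axis at the playing surface, x along the stick. Not to be touched.
- red_tip (a point): Tip of the red player's stick: outer end of the blade, 76 mm from the pivot axis, 10 mm above the playing surface.
- blue_tip (a point): Tip of the blue player's stick: outer end of the blade, 76 mm from the pivot axis, 10 mm above the playing surface.
- puck: Black puck lying loose on the playing surface between the two players, 100 to 170 mm from each pivot: disc 30 mm across, 8 mm thick, 20 to 40 g. Origin at the centre of its underside. Not to be moved.
- wax_jar: Closed amber glass jar with a metal cap standing loose on the playing surface on the side far from the robot: 54 mm across, 58 mm tall. Origin under its centre.
- spare_figure: Spare green player without a stick standing loose on the playing surface on the side far from the robot: disc 28 mm across, 56 mm tall. Origin under its centre.
- screwdriver: Screwdriver, 170 mm long, lying loose on the playing surface on the side far from the robot, roughly along the game's y. Origin near its middle, at the playing surface.

How it is judged:
By the outcome, as a careful person would: the job done as asked, in the order asked, and still so for the second after the job is handed in, with the robot touching nothing.
It also fails if it takes over 64 s, if anything falls off the work surface, if the arm or the gripper's body presses on something with over 40 N, if the wrist force passes 120 N, or if a joint passes its speed limit or range.

### The arm

A 6-joint arm with a two-finger parallel gripper is mounted at the origin on the work surface. World frame = base frame: x ahead of the robot, y to its left, z up, the work surface at z = 0. Lengths are in mm, angles in rad, forces in N, time in s.
With the tool pointing down it reaches from about 200 to 875 mm from the base axis. Payload 3.4 kg.
Tool frame: the origin (TCP) lies on the mounting face of the last link; the fingertips stand 199 mm ahead of it and the grasp point (between the pads) lies 180 mm ahead of it; z points along the fingers, y is the line along which they close (so a half turn about z gives the same grasp; the last joint's range is limited). The gripper opens to 94 mm and grips with 3 to 60 N. Pads are 16 mm wide; open, the fingers measure 119 mm over their backs; the gripper's body (75 mm by 177 mm) begins 78 mm behind the grasp point.
Start: joints at [1.184, 0.276, 1.505, -0, 1.361, -0.121], TCP at [151.051, 554.822, 404.693] pointing down, gripper open.
Joint ranges: [-2.89, 2.89], [-0.75, 2.08], [0.22, 2.7], [-1.18, 4.32], [0.11, 2.71], [-2.7, 2.7]. Speed limits (rad/s): [2.57, 2.57, 3.14, 3.14, 3.14, 3.14].

### API

Orientations are given as [roll, pitch, yaw] about the fixed x, y, z axes, in that order (R = Rz(yaw) Ry(pitch) Rx(roll)).
In Python, from cell import telemetry, viewer, robot gives the robot as it stands.
- The arm moves only by the tool arm_command, never from a script. Its argument "motion" is a list of rows, each an object of numbers: "dx", "dy", "dz": the shift along the tool's x, y, z scaled (see below); "rx", "ry", "rz": the turn, a rotation vector about the tool's x, y, z scaled (see below). A call has 1 to 12 rows; each row is the pose to reach, as a shift and turn from the pose commanded when the call began, along the tool's axes at that moment, turning the shorter way round; what a row does not reach only later rows make up. The controller multiplies each number of a shift by 150 mm and each number of a turn by pi rad. A row lasts 1/8 s, in which the tool goes at most 62.5 mm and 10.7 degrees, less where a joint would pass 70% of its speed; a pose out of reach is approached as far as the arm can. A call with a number of a shift or a turn outside -1 to 1 is refused whole. A call with a gripper value outside its range is refused whole. "grip" is the closure, from -1 (fully open) to 1 (shut), set as the call begins (left out, the last holds). The fingers move at their own pace and stop on an object; "newtons" is the grip in N (left out, the last holds). Time passes only in rows, so rows that repeat a pose let the fingers close. It gives the time, the measured TCP pose, the force, the opening and the grip force at its end, in the units of the state.
- telemetry.get_obs(): the state, without advancing time (a new reading comes with each control period).
- viewer.read_camera(name): name is "side" or "top" or "wrist"; returns a dict with "color" (480x640x3 uint8, blue, green, red), "intrinsics" (3x3 intrinsics, pixels), "distortion" ([k1, k2, p1, p2, k3] as OpenCV has them; the pictures are not rectified), "R" (3x3) and "t" (3): a world point X has camera coordinates R X + t; the wrist camera has in their place "tool_from_camera" (4x4, takes a point from camera to tool coordinates, whose origin is the TCP and whose axes are the flange's). Camera axes: x right, y down, z forward; pixel columns grow to the right and rows downward; lengths in mm; the calibration is good to about 2 mm. A picture is of the moment at which its call begins: read the wrist's pose just before it. There is no depth.
- robot.hand_in(): hands the job in; it is judged then, once.
The state is a dict: "t": time; "joint_positions": joint angles; "joint_velocities": joint speeds; "joint_efforts": joint torques, N m; "tool_pos": TCP position; "tcp_rot": TCP orientation; "ft_force": force on the tool from outside, world axes, zero at the start; "ft_torque": the same for the moment, N m; "width": opening from 0.0 (shut) to 1.0 (fully open); "grip_force": force on a finger pad.
Only numpy, scipy, OpenCV 4.12 (cv2) and the standard library are available. Lean on these libraries where they do the work, as an engineer would, in place of code of your own. Each camera call takes 0.05 s, during which the arm holds its last target. There are 200 camera calls.

## Working session

There is one attempt and no reset: what is moved stays moved. The work goes in short steps, Python scripts to look and compute and a tool call to move; the robot and the scene stay as the last step left them, time stands still between calls to the robot, and variables do not carry over. Pictures are saved under pics/ and viewed, at most 10 in all, crops included, and the job is handed in when it is done.

Besides the shell and the picture viewer there is one more tool, called as name(argument=value, ...) on one line, values as JSON. arm_command: Moves the arm, as the interface text tells. Its arguments: {"type":"object","properties":{"motion":{"type":"array"},"grip":{"type":"number"},"newtons":{"type":"number"}},"required":["motion"]}

```bash
mkdir -p pics; ls; cat > h.py <<'E'
from cell import telemetry, viewer, robot
import numpy as np, cv2
def snap(n,f):
    c=viewer.read_camera(n); cv2.imwrite(f,c["color"])
    np.savez(f.replace('.png','.npz'),**{k:np.array(v) for k,v in c.items() if k!="color"}); return c
def px2w(f,uv,z):
    c=np.load(f.replace('.png','.npz')); p=cv2.undistortPoints(np.array(uv,float).reshape(-1,1,2),c["intrinsics"],c["distortion"]).reshape(-1,2)
    R,t=c["R"],c["t"]; o=-R.T@t; out=[]
    for (x,y),zz in zip(p,np.broadcast_to(z,len(p))):
        d=R.T@np.array([x,y,1]); out.append(o+d*(zz-o[2])/d[2])
    return np.round(np.array(out),1)
E
python3 - <<'E'
from h import *
s=telemetry.get_obs(); print({k:np.round(s[k],3) for k in ("t","tool_pos","tcp_rot","width","ft_force")})
c=snap("top","pics/top.png");snap("side","pics/side.png"); print(c["R"],c["t"])
E
```

```text
pics
{'t': np.float64(0.0), 'tool_pos': array([150.948, 554.624, 403.825]), 'tcp_rot': array([-3.14 , -0.   ,  2.876]), 'width': np.float64(1.002), 'ft_force': array([ 0.321, -0.464,  0.381])}
[[-0.01544232 -0.99967713  0.02017868]
 [-0.98633827  0.01191982 -0.16430073]
 [ 0.16400715 -0.02244019 -0.98620388]] [ 19.27424523 619.10569818 808.57691609]
```

View pics/top.png

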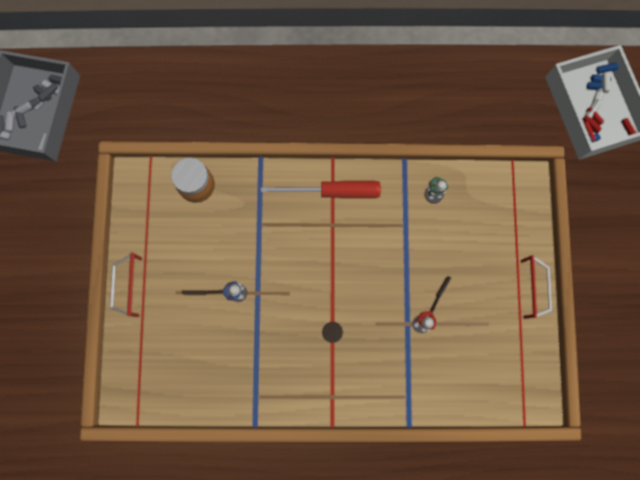

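View pics/side.png

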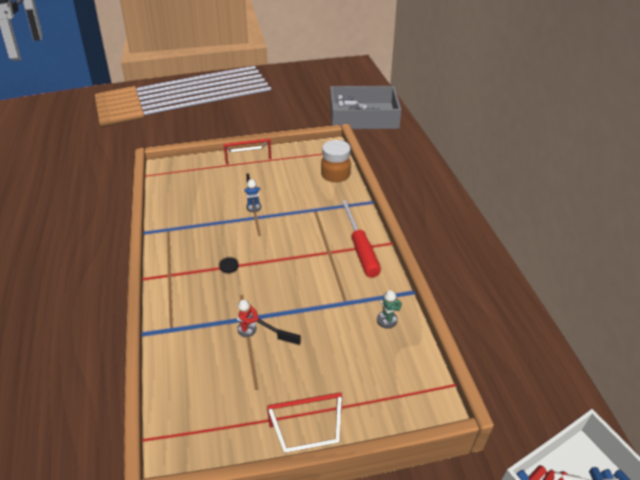

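The top view has image up = +x and left = +y. The blue player is at about (235,291) with its stick pointing left to (181,292). The red player is at about (425,322) with its stick pointing up to (447,279), and the puck is at (332,332). I'll enlarge this area.

```bash
python3 - <<'E'
from h import *
i=cv2.imread("pics/top.png")
a=cv2.resize(i[262:352,168:268],None,fx=4,fy=4,interpolation=cv2.INTER_CUBIC)
b=cv2.resize(i[262:352,370:470],None,fx=4,fy=4,interpolation=cv2.INTER_CUBIC)
cv2.imwrite("pics/crop.png",np.hstack([a,b]))
# puck centroid
g=i[315:350,312:352].max(axis=2)<75; y,x=np.nonzero(g); print(x.mean()+312,y.mean()+315,len(x))
print(px2w("pics/top.png",[[x.mean()+312,y.mean()+315],[111,158],[553,160],[98,427],[562,427],[437,187],[194,188]],[49,45,45,45,45,75,74]))
E
```

```text
331.87188612099646 331.7580071174377 281
[[ 494.     3.6   49. ]
 [ 748.7  321.    45. ]
 [ 739.8 -328.2   45. ]
 [ 369.6  323.6   45. ]
 [ 358.  -312.2   45. ]
 [ 692.2 -146.7   75. ]
 [ 694.5  193.2   74. ]]
```

View pics/crop.png

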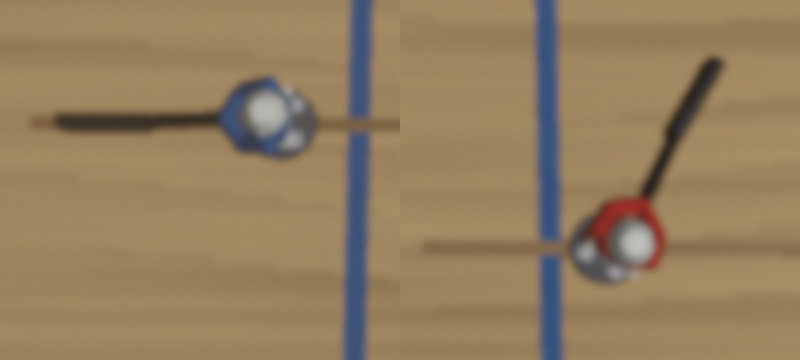

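```bash
python3 - <<'E'
from h import *
P=lambda u,v,z:px2w("pics/top.png",[[u,v]],z)[0]
for n,head,tip,inn,disc in (("blue",(234.7,290.5),(182.2,292.2),(206.3,292.4),(239.5,293.5)),("red",(428.2,322.5),(448.8,277.3),(437.5,296),(421.5,324))):
    h=P(*head,95);t=P(*tip,58);b=P(*inn,58);d=P(*disc,48);pk=np.array([494,3.6])
    print(n,"head",h,"tip",t,"blade in",b,"disc",d)
    print(" tip-head",np.hypot(*(t-h)[:2]),"ang stick",np.degrees(np.arctan2(*(t-b)[1::-1])),np.degrees(np.arctan2(*(t-h)[1::-1])),"to puck",np.degrees(np.arctan2(*(pk-h[:2])[::-1])),np.hypot(*(pk-h[:2])))
print(px2w("pics/top.png",[[107,148],[557,152],[87,435],[574,435],[178,292],[289,293],[377,324],[488,324],[130,285],[534,287]],[62]*4+[45]*4+[88,88]))
E
```

```text
blue head [549.  132.5  95. ] tip [550.8 209.7  58. ] blade in [550.1 176.4  58. ] disc [548.9 131.8  48. ]
 tip-head 77.22098160474262 ang stick 88.79576157117019 88.66433004801252 to puck -113.10732962842266 140.1435335646993
red head [ 503.2 -122.3   95. ] tip [ 566.6 -160.9   58. ] blade in [ 540.7 -143.9   58. ] disc [ 502.8 -121.7   48. ]
 tip-head 74.22614094778204 ang stick -33.27971980971075 -31.334426459250352 to puck 94.17939576869334 126.23569225856845
[[ 758.3  321.6   62. ]
 [ 746.6 -328.    62. ]
 [ 361.6  332.1   62. ]
 [ 349.4 -321.2   62. ]
 [ 552.3  218.3   45. ]
 [ 548.9   62.7   45. ]
 [ 503.9  -59.8   45. ]
 [ 501.2 -216.4   45. ]
 [ 558.6  273.2   88. ]
 [ 548.6 -269.8   88. ]]
```

arm_command(motion=[{"dx":-0.28,"dy":-0.13},{"dx":-0.56,"dy":-0.26},{"dx":-0.85,"dy":-0.4},{"dx":-0.85,"dy":-0.4}], grip=1, newtons=10)

```text
schema error: expected keys dx, dy, dz, rx, ry, rz
```

arm_command(motion=[{"dx":-0.28,"dy":-0.13},{"dx":-0.56,"dy":-0.26},{"dx":-0.85,"dy":-0.4},{"dx":-0.85,"dy":-0.4}])

```text
schema error: expected keys dx, dy, dz, rx, ry, rz
```

arm_command(motion=[{"dx":-0.28,"dy":-0.13},{"dx":-0.56,"dy":-0.26},{"dx":-0.85,"dy":-0.4},{"dx":-0.85,"dy":-0.4}])

```text
schema error: expected keys dx, dy, dz, rx, ry, rz
```

arm_command(motion=[{"dx":-0.28,"dy":-0.13,"rz":0.015},{"dx":-0.56,"dy":-0.26,"rz":0.03},{"dx":-0.85,"dy":-0.4,"rz":0.044},{"dx":-0.85,"dy":-0.4,"rz":0.044}])

```text
schema error: expected keys dx, dy, dz, rx, ry, rz
```

```bash
cat >> h.py <<'E'
PUCK=np.array([494,3.6]); BLUE=np.array([549,132.3]); RED=np.array([503,-122.])
from scipy.spatial.transform import Rotation as Ro
def state():
    s=telemetry.get_obs(); print({k:np.round(s[k],3).tolist() for k in ("t","tool_pos","tcp_rot","width","ft_force")}); return s
def center(piv,th,yaw,sgn=1,gap=0):
    """finger centre that holds a stick at angle th (deg), pushing in turn direction sgn"""
    t=np.radians(th); u=np.array([np.cos(t),np.sin(t)]); n=sgn*np.array([-u[1],u[0]])
    x=np.array([np.cos(yaw),np.sin(yaw)]); y=np.array([x[1],-x[0]])
    cor=8*np.sign(x@n)*x+12.5*np.sign(y@n)*y
    return piv+(60-0.5*(cor@u))*u-(cor@n+3+gap)*n
def rows(pts,s):
    R=Ro.from_euler("xyz",s["tcp_rot"])
    for p in pts: print(np.round(R.inv().apply(np.array(p)-s["tool_pos"])/150,3).tolist())
E
python3 - <<'E'
from h import *
s=state(); yaw=np.radians(156.9)
p=center(BLUE,88.7,yaw,1,14); print(p); rows([[*p,404],[*p,251]],s)
snap("top","pics/top2.png")
E
```

```text
{'t': 0.1, 'tool_pos': [150.996, 554.633, 403.923], 'tcp_rot': [-3.14, -0.0, 2.876], 'width': 1.002, 'ft_force': [0.182, 0.038, -0.118]}
[579.52169627 195.9414899 ]
[-3.385, -1.557, 0.002]
[-3.385, -1.555, 1.022]
```

All six keys are needed in each row.

arm_command(motion=[{"dx":-0.28,"dy":-0.13,"dz":0,"rx":0,"ry":0,"rz":0},{"dx":-0.56,"dy":-0.26,"dz":0,"rx":0,"ry":0,"rz":0},{"dx":-0.85,"dy":-0.39,"dz":0,"rx":0,"ry":0,"rz":0}], grip=1, newtons=10)

```text
t: 0.52
tool_pos: [259.4, 464.0, 404.4]
tcp_rot: [-3.141, -0.0, 2.877]
ft_force: [0.1, -0.1, -0.1]
width: 0.715
grip_force: 0.0
```

arm_command(motion=[{"dx":-0.28,"dy":-0.13,"dz":0,"rx":0,"ry":0,"rz":0},{"dx":-0.56,"dy":-0.26,"dz":0,"rx":0,"ry":0,"rz":0},{"dx":-0.85,"dy":-0.39,"dz":0,"rx":0,"ry":0,"rz":0}])

```text
t: 0.9
tool_pos: [367.2, 373.8, 404.5]
tcp_rot: [-3.142, -0.0, 2.876]
ft_force: [1.5, -0.6, 0.7]
width: 0.396
grip_force: 0.0
```

arm_command(motion=[{"dx":-0.28,"dy":-0.13,"dz":0,"rx":0,"ry":0,"rz":0},{"dx":-0.56,"dy":-0.26,"dz":0,"rx":0,"ry":0,"rz":0},{"dx":-0.85,"dy":-0.39,"dz":0,"rx":0,"ry":0,"rz":0}])

```text
t: 1.27
tool_pos: [474.9, 283.9, 404.5]
tcp_rot: [3.142, -0.0, 2.876]
ft_force: [-1.0, 0.8, 0.1]
width: 0.079
grip_force: 0.0
```

arm_command(motion=[{"dx":-0.28,"dy":-0.13,"dz":0,"rx":0,"ry":0,"rz":0.015},{"dx":-0.56,"dy":-0.26,"dz":0,"rx":0,"ry":0,"rz":0.03},{"dx":-0.84,"dy":-0.39,"dz":0,"rx":0,"ry":0,"rz":0.044},{"dx":-0.84,"dy":-0.39,"dz":0,"rx":0,"ry":0,"rz":0.044},{"dx":-0.84,"dy":-0.39,"dz":0,"rx":0,"ry":0,"rz":0.044}])

```text
t: 1.9
tool_pos: [579.8, 195.6, 404.1]
tcp_rot: [-3.141, -0.002, 2.737]
ft_force: [-0.2, 0.7, 0.1]
width: 0.005
grip_force: 0.0
```

```bash
python3 - <<'E'
from h import *
s=state(); yaw=np.radians(156.9)
p=center(BLUE,88.7,yaw,1,14); print(p); rows([[*p,404],[*p,251]],s)
E
```

```text
{'t': 1.9, 'tool_pos': [579.843, 195.564, 404.135], 'tcp_rot': [-3.141, -0.002, 2.737], 'width': 0.005, 'ft_force': [-0.238, 0.69, 0.053]}
[579.52169627 195.9414899 ]
[0.003, 0.001, 0.001]
[0.001, 0.002, 1.021]
```

arm_command(motion=[{"dx":0,"dy":0,"dz":0.25,"rx":0,"ry":0,"rz":0},{"dx":0,"dy":0,"dz":0.5,"rx":0,"ry":0,"rz":0},{"dx":0,"dy":0,"dz":0.75,"rx":0,"ry":0,"rz":0},{"dx":0,"dy":0,"dz":0.9,"rx":0,"ry":0,"rz":0},{"dx":0,"dy":0,"dz":1,"rx":0,"ry":0,"rz":0},{"dx":0,"dy":0,"dz":1,"rx":0,"ry":0,"rz":0}])

```text
t: 2.65
tool_pos: [579.4, 196.1, 254.0]
tcp_rot: [-3.141, -0.002, 2.739]
ft_force: [1.0, -0.5, -0.1]
width: 0.004
grip_force: 0.0
```

```bash
python3 - <<'E'
from h import *
s=state(); yaw=s["tcp_rot"][2]
pts=[[*center(BLUE,t,yaw),252] for t in (88.7,97,105,113,121,129,137,145,152,160,168,176)]
rows(pts,s); print(np.round(pts[-1],1))
s=dict(s); s["tool_pos"]=np.array(pts[-1]); rows([[*center(BLUE,t,yaw),252] for t in (184,192,200,208,215,222,228,234,238,241)],s)
a=snap("top","pics/t3.png")["color"][230:350,150:310]; b=snap("side","pics/s3.png")["color"][140:260,170:330]
cv2.imwrite("pics/c3.png",cv2.resize(np.hstack([a,b]),None,fx=2.5,fy=2.5,interpolation=cv2.INTER_CUBIC))
E
```

```text
{'t': 2.65, 'tool_pos': [579.402, 196.127, 254.034], 'tcp_rot': [-3.141, -0.002, 2.739], 'width': 0.004, 'ft_force': [0.953, -0.539, -0.076]}
[0.085, -0.035, 0.014]
[0.138, -0.051, 0.014]
[0.187, -0.073, 0.014]
[0.234, -0.102, 0.014]
[0.276, -0.138, 0.014]
[0.314, -0.181, 0.014]
[0.346, -0.229, 0.014]
[0.371, -0.282, 0.014]
[0.386, -0.331, 0.015]
[0.449, -0.388, 0.015]
[0.452, -0.441, 0.015]
[0.447, -0.496, 0.015]
[488.6 154.  252. ]
[-0.013, -0.054, 0.0]
[-0.033, -0.107, 0.0]
[-0.061, -0.157, 0.0]
[-0.097, -0.203, 0.0]
[-0.134, -0.239, -0.0]
[-0.176, -0.27, -0.0]
[-0.215, -0.293, -0.0]
[-0.257, -0.311, -0.0]
[-0.286, -0.321, -0.0]
[-0.308, -0.326, -0.0]
```

View pics/c3.png

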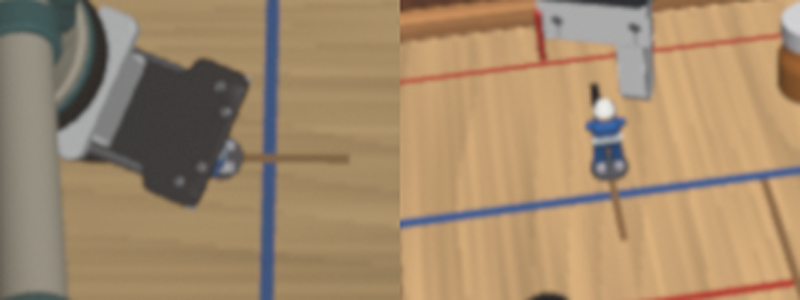

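The side view shows the closed finger beside the blade on its far side (crop (635,85), stick at (595,92)), clear of the figure. Next is the push.

arm_command(motion=[{"dx":0.085,"dy":-0.035,"dz":0.014,"rx":0,"ry":0,"rz":0},{"dx":0.138,"dy":-0.051,"dz":0.014,"rx":0,"ry":0,"rz":0},{"dx":0.187,"dy":-0.073,"dz":0.014,"rx":0,"ry":0,"rz":0},{"dx":0.234,"dy":-0.102,"dz":0.014,"rx":0,"ry":0,"rz":0},{"dx":0.276,"dy":-0.138,"dz":0.014,"rx":0,"ry":0,"rz":0},{"dx":0.314,"dy":-0.181,"dz":0.014,"rx":0,"ry":0,"rz":0},{"dx":0.346,"dy":-0.229,"dz":0.014,"rx":0,"ry":0,"rz":0},{"dx":0.371,"dy":-0.282,"dz":0.014,"rx":0,"ry":0,"rz":0},{"dx":0.39,"dy":-0.331,"dz":0.014,"rx":0,"ry":0,"rz":0},{"dx":0.44,"dy":-0.388,"dz":0.014,"rx":0,"ry":0,"rz":0},{"dx":0.452,"dy":-0.441,"dz":0.014,"rx":0,"ry":0,"rz":0},{"dx":0.447,"dy":-0.496,"dz":0.014,"rx":0,"ry":0,"rz":0}])

```text
t: 4.25
tool_pos: [488.9, 153.1, 252.6]
tcp_rot: [3.141, -0.0, 2.738]
ft_force: [0.8, 0.8, 0.3]
width: 0.009
grip_force: 0.4
```

arm_command(motion=[{"dx":-0.013,"dy":-0.054,"dz":0,"rx":0,"ry":0,"rz":0},{"dx":-0.033,"dy":-0.107,"dz":0,"rx":0,"ry":0,"rz":0},{"dx":-0.061,"dy":-0.157,"dz":0,"rx":0,"ry":0,"rz":0},{"dx":-0.097,"dy":-0.203,"dz":0,"rx":0,"ry":0,"rz":0},{"dx":-0.134,"dy":-0.239,"dz":0,"rx":0,"ry":0,"rz":0},{"dx":-0.176,"dy":-0.27,"dz":0,"rx":0,"ry":0,"rz":0},{"dx":-0.215,"dy":-0.293,"dz":0,"rx":0,"ry":0,"rz":0},{"dx":-0.257,"dy":-0.311,"dz":0,"rx":0,"ry":0,"rz":0},{"dx":-0.257,"dy":-0.311,"dz":0,"rx":0,"ry":0,"rz":0}])

```text
t: 5.38
tool_pos: [506.9, 95.0, 252.5]
tcp_rot: [-3.141, 0.0, 2.737]
ft_force: [-0.1, -0.6, 0.5]
width: 0.007
grip_force: 0.0
```

```bash
python3 - <<'E'
from h import *
s=state(); yaw=s["tcp_rot"][2]
rows([[*center(BLUE,t,yaw),252] for t in (234,238,240,242,246.9)],s)
a=snap("top","pics/t4.png")["color"][230:350,150:310]; b=snap("side","pics/s4.png")["color"][140:300,160:360]
cv2.imwrite("pics/c4.png",cv2.resize(b,None,fx=4,fy=3.75,interpolation=cv2.INTER_CUBIC))
E
```

```text
{'t': 5.375, 'tool_pos': [506.884, 94.957, 252.521], 'tcp_rot': [-3.141, 0.0, 2.737], 'width': 0.007, 'ft_force': [-0.059, -0.582, 0.457]}
[0.009, 0.003, 0.003]
[-0.02, -0.006, 0.003]
[-0.035, -0.01, 0.003]
[-0.05, -0.013, 0.003]
[-0.087, -0.102, 0.004]
```

View pics/c4.png

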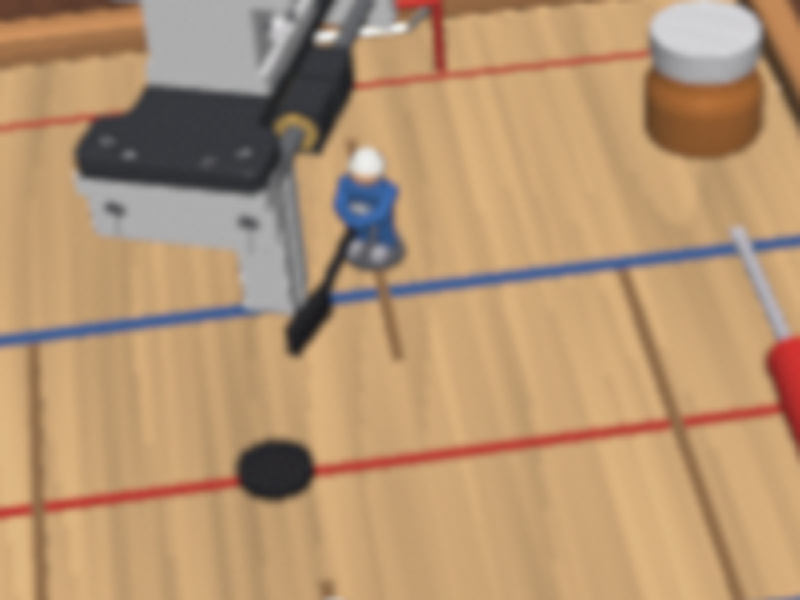

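The blue stick is about 10° short of the puck, as planned. I'll nudge it a little further, back off, lift and measure.

arm_command(motion=[{"dx":-0.02,"dy":-0.005,"dz":0,"rx":0,"ry":0,"rz":0},{"dx":-0.035,"dy":-0.01,"dz":0,"rx":0,"ry":0,"rz":0},{"dx":-0.05,"dy":-0.015,"dz":0,"rx":0,"ry":0,"rz":0},{"dx":-0.06,"dy":-0.018,"dz":0,"rx":0,"ry":0,"rz":0},{"dx":-0.07,"dy":-0.02,"dz":0,"rx":0,"ry":0,"rz":0},{"dx":-0.07,"dy":-0.02,"dz":0,"rx":0,"ry":0,"rz":0},{"dx":0.05,"dy":-0.02,"dz":0,"rx":0,"ry":0,"rz":0},{"dx":0.2,"dy":-0.02,"dz":0,"rx":0,"ry":0,"rz":0},{"dx":0.6,"dy":-0.02,"dz":0,"rx":0,"ry":0,"rz":0},{"dx":0.9,"dy":0,"dz":-0.3,"rx":0,"ry":0,"rz":0},{"dx":0.9,"dy":0,"dz":-0.6,"rx":0,"ry":0,"rz":0},{"dx":0.9,"dy":0,"dz":-0.6,"rx":0,"ry":0,"rz":0}])

```text
t: 6.98
tool_pos: [381.8, 149.1, 345.7]
tcp_rot: [3.137, 0.006, 2.739]
ft_force: [0.3, -0.1, 0.1]
width: 0.008
grip_force: 0.0
```

```bash
python3 - <<'E'
from h import *
s=state()
a=snap("top","pics/t5.png")["color"][270:350,200:345]; snap("side","pics/s5.png")
cv2.imwrite("pics/c5.png",cv2.resize(a,None,fx=5,fy=5,interpolation=cv2.INTER_CUBIC))
E
```

```text
{'t': 6.975, 'tool_pos': [381.769, 149.106, 345.655], 'tcp_rot': [3.137, 0.006, 2.739], 'width': 0.008, 'ft_force': [0.285, -0.08, 0.056]}
```

View pics/c5.png

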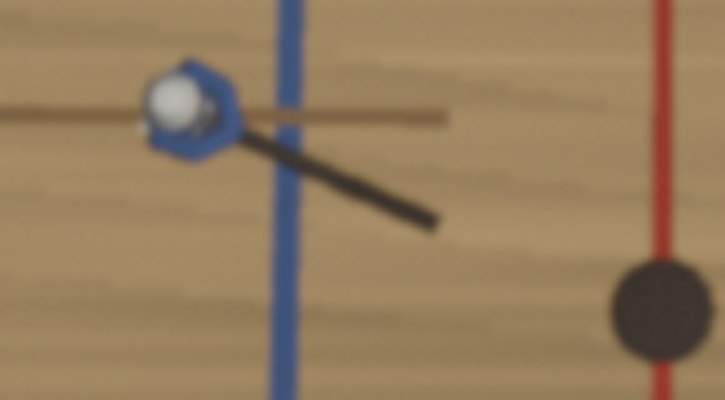

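```bash
python3 - <<'E'
from h import *
q=lambda x,y,z:px2w("pics/t5.png",[[200+x/5,270+y/5]],z)[0][:2]
t=q(437,223,61);b=q(350,184,61);p=q(662,310,50)
an=lambda v:np.degrees(np.arctan2(v[1],v[0]))%360
print(t,b,p,"blade",an(t-b),"piv-tip",an(t-BLUE),"puck from piv",an(p-BLUE),"tip->puck",an(p-t),"r",np.hypot(*(t-BLUE)))
E
```

```text
[518.   64.5] [529.   88.3] [493.7   2.9] blade 245.194334245184 piv-tip 245.42883455047428 puck from piv 246.86021823444526 tip->puck 248.4717315324445 r 74.55092219416204
```

It's 1.4° short, so I'll retrace with a slightly longer push.

arm_command(motion=[{"dx":0,"dy":0,"dz":0.3,"rx":0,"ry":0,"rz":0},{"dx":-0.2,"dy":-0.02,"dz":0.6,"rx":0,"ry":0,"rz":0},{"dx":-0.55,"dy":-0.02,"dz":0.6,"rx":0,"ry":0,"rz":0},{"dx":-0.85,"dy":-0.02,"dz":0.6,"rx":0,"ry":0,"rz":0},{"dx":-0.93,"dy":-0.02,"dz":0.6,"rx":0,"ry":0,"rz":0},{"dx":-0.96,"dy":-0.02,"dz":0.6,"rx":0,"ry":0,"rz":0},{"dx":-0.975,"dy":-0.02,"dz":0.6,"rx":0,"ry":0,"rz":0},{"dx":-0.98,"dy":-0.02,"dz":0.6,"rx":0,"ry":0,"rz":0},{"dx":-0.98,"dy":-0.02,"dz":0.6,"rx":0,"ry":0,"rz":0},{"dx":-0.85,"dy":-0.02,"dz":0.6,"rx":0,"ry":0,"rz":0},{"dx":-0.6,"dy":-0.02,"dz":0.4,"rx":0,"ry":0,"rz":0},{"dx":-0.4,"dy":0,"dz":0,"rx":0,"ry":0,"rz":0}])

```text
t: 8.57
tool_pos: [435.8, 124.4, 337.3]
tcp_rot: [-3.138, -0.006, 2.738]
ft_force: [1.4, 0.2, 0.9]
width: 0.003
grip_force: 0.0
```

arm_command(motion=[{"dx":0,"dy":0,"dz":-0.35,"rx":0,"ry":0,"rz":0},{"dx":0,"dy":0,"dz":-0.35,"rx":0,"ry":0,"rz":0}])

```text
t: 8.82
tool_pos: [438.7, 124.6, 395.0]
tcp_rot: [3.137, 0.008, 2.739]
ft_force: [-0.2, 0.1, 0.2]
width: 0.004
grip_force: 0.0
```

```bash
python3 - <<'E'
from h import *
s=state(); yaw=np.radians(184.2)
p=center(RED,-32.5,yaw,1,14); print(p); rows([[*p,404]],s)
a=snap("top","pics/t6.png")
E
```

```text
{'t': 8.825, 'tool_pos': [438.667, 124.64, 395.03], 'tcp_rot': [3.137, 0.008, 2.739], 'width': 0.004, 'ft_force': [-0.24, 0.078, 0.243]}
[ 536.96099833 -181.3442441 ]
[-1.403, -1.619, -0.057]
```

arm_command(motion=[{"dx":-0.24,"dy":-0.27,"dz":-0.02,"rx":0,"ry":0,"rz":0},{"dx":-0.47,"dy":-0.54,"dz":-0.03,"rx":0,"ry":0,"rz":0},{"dx":-0.7,"dy":-0.81,"dz":-0.03,"rx":0,"ry":0,"rz":0}])

```text
t: 9.25
tool_pos: [487.4, -30.1, 393.6]
tcp_rot: [-3.141, -0.003, 2.738]
ft_force: [0.8, 1.2, 0.2]
width: 0.007
grip_force: 0.0
```

arm_command(motion=[{"dx":-0.24,"dy":-0.27,"dz":-0.02,"rx":0,"ry":0,"rz":-0.05},{"dx":-0.47,"dy":-0.54,"dz":-0.03,"rx":0,"ry":0,"rz":-0.1},{"dx":-0.7,"dy":-0.81,"dz":-0.03,"rx":0,"ry":0,"rz":-0.152},{"dx":-0.7,"dy":-0.81,"dz":-0.03,"rx":0,"ry":0,"rz":-0.152},{"dx":-0.7,"dy":-0.81,"dz":-0.03,"rx":0,"ry":0,"rz":-0.152}])

```text
t: 9.88
tool_pos: [536.1, -181.4, 398.0]
tcp_rot: [3.139, -0.004, -3.07]
ft_force: [0.1, 0.6, -0.1]
width: 0.004
grip_force: 0.0
```

```bash
python3 - <<'E'
from h import *
s=state(); yaw=np.radians(184.2)
p=center(RED,-32.5,yaw,1,14); print(p); rows([[*p,404],[*p,252]],s)
E
```

```text
{'t': 9.875, 'tool_pos': [536.072, -181.436, 398.041], 'tcp_rot': [3.139, -0.004, -3.07], 'width': 0.004, 'ft_force': [0.136, 0.56, -0.052]}
[ 536.96099833 -181.3442441 ]
[-0.006, 0.0, -0.04]
[-0.009, -0.003, 0.974]
```

arm_command(motion=[{"dx":0,"dy":0,"dz":0.25,"rx":0,"ry":0,"rz":0},{"dx":0,"dy":0,"dz":0.5,"rx":0,"ry":0,"rz":0},{"dx":0,"dy":0,"dz":0.75,"rx":0,"ry":0,"rz":0},{"dx":-0.01,"dy":0,"dz":0.9,"rx":0,"ry":0,"rz":0},{"dx":-0.01,"dy":0,"dz":0.97,"rx":0,"ry":0,"rz":0},{"dx":-0.01,"dy":0,"dz":0.97,"rx":0,"ry":0,"rz":0}])

```text
t: 10.62
tool_pos: [538.0, -180.9, 254.1]
tcp_rot: [3.141, -0.001, -3.067]
ft_force: [-0.1, -0.1, 0.6]
width: 0.008
grip_force: 0.0
```

```bash
python3 - <<'E'
from h import *
s=state(); yaw=s["tcp_rot"][2]
T=(-32.5,-24,-16,-8,0,7,15,23,31,39,47,55)
pts=[[*center(RED,t,yaw),252] for t in T]
rows(pts,s); print(np.round(pts[-1],1))
s=dict(s); s["tool_pos"]=np.array(pts[-1]); rows([[*center(RED,t,yaw),252] for t in (62,69,75,80,83,86,88,90,92,94)],s)
b=snap("side","pics/s7.png")["color"][260:410,180:380]
cv2.imwrite("pics/c7.png",cv2.resize(b,None,fx=3,fy=3,interpolation=cv2.INTER_CUBIC))
E
```

```text
{'t': 10.625, 'tool_pos': [537.977, -180.899, 254.084], 'tcp_rot': [3.141, -0.001, -3.067], 'width': 0.008, 'ft_force': [-0.079, -0.068, 0.609]}
[-0.049, 0.072, 0.014]
[-0.089, 0.117, 0.014]
[-0.122, 0.165, 0.014]
[-0.147, 0.217, 0.014]
[-0.164, 0.274, 0.014]
[-0.226, 0.324, 0.014]
[-0.229, 0.377, 0.014]
[-0.224, 0.431, 0.014]
[-0.212, 0.485, 0.014]
[-0.192, 0.538, 0.014]
[-0.164, 0.588, 0.014]
[-0.128, 0.635, 0.014]
[550.1 -84.6 252. ]
[0.037, 0.036, 0.0]
[0.078, 0.068, 0.0]
[0.117, 0.091, 0.0]
[0.152, 0.107, 0.0]
[0.174, 0.114, 0.0]
[0.196, 0.121, 0.0]
[0.211, 0.125, 0.0]
[0.226, 0.128, 0.0]
[0.241, 0.13, 0.0]
[0.256, 0.132, 0.0]
```

View pics/c7.png

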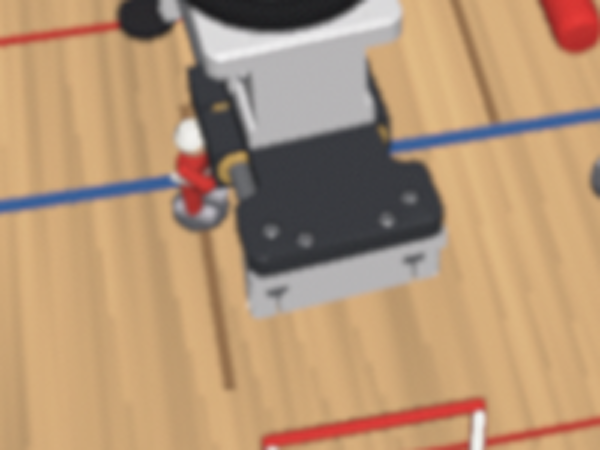

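The view from this side has the gripper hiding the stick. The computed position is clear of the figure and forces are zero, so I'll push.

arm_command(motion=[{"dx":-0.049,"dy":0.072,"dz":0.014,"rx":0,"ry":0,"rz":0},{"dx":-0.089,"dy":0.117,"dz":0.014,"rx":0,"ry":0,"rz":0},{"dx":-0.122,"dy":0.165,"dz":0.014,"rx":0,"ry":0,"rz":0},{"dx":-0.147,"dy":0.217,"dz":0.014,"rx":0,"ry":0,"rz":0},{"dx":-0.17,"dy":0.274,"dz":0.014,"rx":0,"ry":0,"rz":0},{"dx":-0.22,"dy":0.324,"dz":0.014,"rx":0,"ry":0,"rz":0},{"dx":-0.229,"dy":0.377,"dz":0.014,"rx":0,"ry":0,"rz":0},{"dx":-0.224,"dy":0.431,"dz":0.014,"rx":0,"ry":0,"rz":0},{"dx":-0.212,"dy":0.485,"dz":0.014,"rx":0,"ry":0,"rz":0},{"dx":-0.192,"dy":0.538,"dz":0.014,"rx":0,"ry":0,"rz":0},{"dx":-0.164,"dy":0.588,"dz":0.014,"rx":0,"ry":0,"rz":0},{"dx":-0.128,"dy":0.635,"dz":0.014,"rx":0,"ry":0,"rz":0}])

```text
t: 12.18
tool_pos: [550.1, -85.2, 252.4]
tcp_rot: [-3.142, 0.0, -3.068]
ft_force: [0.2, -1.5, 0.1]
width: 0.004
grip_force: 0.4
```

arm_command(motion=[{"dx":0.037,"dy":0.036,"dz":0,"rx":0,"ry":0,"rz":0},{"dx":0.078,"dy":0.068,"dz":0,"rx":0,"ry":0,"rz":0},{"dx":0.117,"dy":0.091,"dz":0,"rx":0,"ry":0,"rz":0},{"dx":0.152,"dy":0.107,"dz":0,"rx":0,"ry":0,"rz":0},{"dx":0.174,"dy":0.114,"dz":0,"rx":0,"ry":0,"rz":0},{"dx":0.174,"dy":0.114,"dz":0,"rx":0,"ry":0,"rz":0}])

```text
t: 12.92
tool_pos: [522.9, -70.4, 252.3]
tcp_rot: [3.141, -0.0, -3.068]
ft_force: [-1.1, 0.4, -0.2]
width: 0.006
grip_force: 0.0
```

```bash
python3 - <<'E'
from h import *
s=state(); yaw=s["tcp_rot"][2]
rows([[*center(RED,t,yaw),252] for t in (83,86,88,90,92,93,94)],s)
E
```

```text
{'t': 12.925, 'tool_pos': [522.937, -70.4, 252.286], 'tcp_rot': [3.141, -0.0, -3.068], 'width': 0.006, 'ft_force': [-1.127, 0.423, -0.241]}
[0.0, 0.007, 0.002]
[0.022, 0.013, 0.002]
[0.037, 0.017, 0.002]
[0.052, 0.02, 0.002]
[0.068, 0.023, 0.002]
[0.075, 0.024, 0.002]
[0.083, 0.025, 0.002]
```

arm_command(motion=[{"dx":0.022,"dy":0.01,"dz":0,"rx":0,"ry":0,"rz":0},{"dx":0.037,"dy":0.013,"dz":0,"rx":0,"ry":0,"rz":0},{"dx":0.052,"dy":0.016,"dz":0,"rx":0,"ry":0,"rz":0},{"dx":0.065,"dy":0.018,"dz":0,"rx":0,"ry":0,"rz":0},{"dx":0.075,"dy":0.018,"dz":0,"rx":0,"ry":0,"rz":0},{"dx":0.075,"dy":0.018,"dz":0,"rx":0,"ry":0,"rz":0},{"dx":-0.05,"dy":0.018,"dz":0,"rx":0,"ry":0,"rz":0},{"dx":-0.25,"dy":0.018,"dz":0,"rx":0,"ry":0,"rz":0},{"dx":-0.25,"dy":0.018,"dz":-0.3,"rx":0,"ry":0,"rz":0},{"dx":-0.25,"dy":0.018,"dz":-0.6,"rx":0,"ry":0,"rz":0},{"dx":-0.25,"dy":0.018,"dz":-0.9,"rx":0,"ry":0,"rz":0},{"dx":-0.25,"dy":0.018,"dz":-0.9,"rx":0,"ry":0,"rz":0}])

```text
t: 14.42
tool_pos: [561.2, -65.2, 391.1]
tcp_rot: [-3.139, 0.007, -3.068]
ft_force: [-0.5, 0.3, -0.2]
width: 0.007
grip_force: 0.0
```

arm_command(motion=[{"dx":0.25,"dy":0.25,"dz":0,"rx":0,"ry":0,"rz":0},{"dx":0.5,"dy":0.5,"dz":0,"rx":0,"ry":0,"rz":0},{"dx":0.7,"dy":0.75,"dz":0,"rx":0,"ry":0,"rz":0},{"dx":0.8,"dy":1,"dz":0,"rx":0,"ry":0,"rz":0},{"dx":0.8,"dy":1,"dz":0,"rx":0,"ry":0,"rz":0}])

```text
t: 15.05
tool_pos: [427.6, 77.3, 386.2]
tcp_rot: [3.141, -0.003, -3.065]
ft_force: [0.0, -0.2, -0.5]
width: 0.006
grip_force: 0.0
```

arm_command(motion=[{"dx":0.25,"dy":0.25,"dz":0,"rx":0,"ry":0,"rz":0},{"dx":0.3,"dy":0.5,"dz":0,"rx":0,"ry":0,"rz":0},{"dx":0.3,"dy":0.75,"dz":0,"rx":0,"ry":0,"rz":0},{"dx":0.3,"dy":0.75,"dz":0,"rx":0,"ry":0,"rz":0}])

```text
t: 15.55
tool_pos: [376.8, 185.6, 386.5]
tcp_rot: [-3.141, -0.001, -3.065]
ft_force: [0.1, -1.0, 0.2]
width: 0.005
grip_force: 0.0
```

```bash
python3 - <<'E'
from h import *
s=state()
a=snap("top","pics/t8.png")["color"][255:355,220:450]; snap("side","pics/s8.png")
cv2.imwrite("pics/c8.png",cv2.resize(a,(782,340),interpolation=cv2.INTER_CUBIC))
E
```

```text
{'t': 15.55, 'tool_pos': [376.782, 185.626, 386.5], 'tcp_rot': [-3.141, -0.001, -3.065], 'width': 0.005, 'ft_force': [0.091, -1.012, 0.217]}
```

View pics/c8.png

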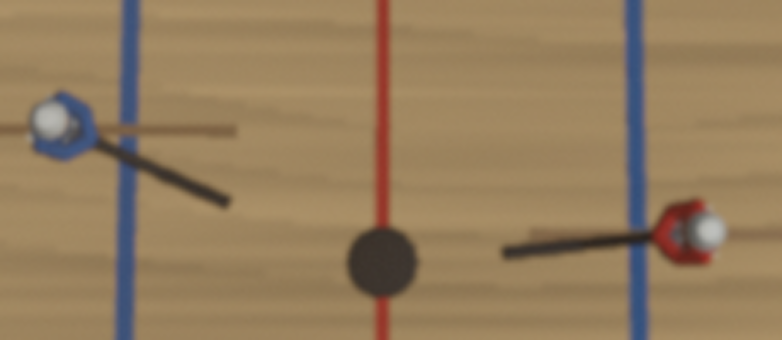

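```bash
python3 - <<'E'
from h import *
q=lambda x,y,z:px2w("pics/t8.png",[[220+(x-1.2)/3.4,255+(y-1.2)/3.4]],z)[0][:2]
an=lambda v:np.degrees(np.arctan2(v[1],v[0]))%360
i=cv2.imread("pics/t8.png").max(axis=2)<75; Y,X=np.nonzero(i[315:350,312:352]); p=px2w("pics/t8.png",[[X.mean()+312,Y.mean()+315]],49)[0][:2]; print("puck",p)
for n,P,T,S in (("blue",BLUE,(228,202),(150,166.5)),("red",RED,(505,253),(572,245))):
    t=q(*T,61);b=q(*S,61 if n=="red" else 61)
    print(n,t,"blade",an(t-b),"piv-tip",an(t-P),"want",an(p-P),"tip->puck",an(p-t),"r",np.hypot(*(t-P)))
# mask-based blade centroids
for n,P,(x0,x1,y0,y1) in (("blue",BLUE,(268,291,300,320)),("red",RED,(366,392,320,335))):
    g=cv2.imread("pics/t8.png")[y0:y1,x0:x1].max(axis=2)<95; y,x=np.nonzero(g)
    l=cv2.fitLine(np.float32(np.c_[x,y]),cv2.DIST_L2,0,.01,.01).ravel()
    c=np.array([l[2]+x0,l[3]+y0]); w=px2w("pics/t8.png",[c,c+8*l[:2]],59)[:,:2]
    print(n,len(x),c,w[0],"line",an(w[1]-w[0]),"piv-mid",an(w[0]-P))
E
```

```text
puck [494.1   3.6]
blue [518.8  65.4] blade 245.0630726660882 piv-tip 245.7046301755697 want 246.89819280563898 tip->puck 248.21457705885646 r 73.40061307645873
red [496.7 -45.8] blade 95.87739260664316 piv-tip 94.72630329294046 want 94.05319683237215 tip->puck 93.01278750418331 r 76.4599895370121
blue 65 [276.7846  309.75385] [524.9  79.1] line 244.82647547547015 piv-mid 245.62911617552072
red 89 [379.95505 327.5056 ] [498.6 -62.2] line 275.7105931374995 piv-mid 94.20815984778368
```

Red is within about 0.5–1° of the puck, and blue is still about 1.3° short. I'll give blue one last precise nudge.

arm_command(motion=[{"dx":-0.16,"dy":-0.19,"dz":0,"rx":0,"ry":0,"rz":0.05},{"dx":-0.32,"dy":-0.38,"dz":0,"rx":0,"ry":0,"rz":0.1},{"dx":-0.478,"dy":-0.565,"dz":0.2,"rx":0,"ry":0,"rz":0.153},{"dx":-0.478,"dy":-0.565,"dz":0.5,"rx":0,"ry":0,"rz":0.153},{"dx":-0.478,"dy":-0.565,"dz":0.8,"rx":0,"ry":0,"rz":0.153},{"dx":-0.478,"dy":-0.565,"dz":0.89,"rx":0,"ry":0,"rz":0.153},{"dx":-0.478,"dy":-0.565,"dz":0.89,"rx":0,"ry":0,"rz":0.153},{"dx":-0.478,"dy":-0.565,"dz":0.89,"rx":0,"ry":0,"rz":0.153}])

```text
t: 16.65
tool_pos: [455.3, 105.2, 255.2]
tcp_rot: [3.14, 0.003, 2.734]
ft_force: [0.3, -0.1, 1.2]
width: 0.005
grip_force: 0.0
```

```bash
python3 - <<'E'
from h import *
S=[telemetry.get_obs()]
for _ in range(6): viewer.read_camera("wrist"); S.append(telemetry.get_obs())
s=dict(S[-1]); s["tool_pos"]=np.mean([q["tool_pos"] for q in S],0); print(s["tool_pos"],s["tcp_rot"],s["t"])
u=np.array([np.cos(np.radians(246.9)),np.sin(np.radians(246.9))]); n=np.array([-u[1],u[0]])
rows([[*(BLUE+60*u+k*n),252] for k in (-30,-20,-14,-12,-11,-10.6)],s)
E
```

```text
[454.87302858 105.43238953 255.05536474] [3.14077423e+00 1.44024229e-03 2.73481894e+00] 16.95
[-0.307, 0.012, 0.021]
[-0.374, 0.012, 0.021]
[-0.414, 0.012, 0.021]
[-0.427, 0.012, 0.021]
[-0.434, 0.012, 0.021]
[-0.436, 0.013, 0.021]
```

arm_command(motion=[{"dx":-0.2,"dy":0.012,"dz":0.02,"rx":0,"ry":0,"rz":0},{"dx":-0.33,"dy":0.012,"dz":0.02,"rx":0,"ry":0,"rz":0},{"dx":-0.39,"dy":0.012,"dz":0.02,"rx":0,"ry":0,"rz":0},{"dx":-0.415,"dy":0.012,"dz":0.02,"rx":0,"ry":0,"rz":0},{"dx":-0.425,"dy":0.012,"dz":0.02,"rx":0,"ry":0,"rz":0},{"dx":-0.432,"dy":0.012,"dz":0.02,"rx":0,"ry":0,"rz":0},{"dx":-0.436,"dy":0.012,"dz":0.02,"rx":0,"ry":0,"rz":0},{"dx":-0.436,"dy":0.012,"dz":0.02,"rx":0,"ry":0,"rz":0},{"dx":-0.35,"dy":0.012,"dz":0.02,"rx":0,"ry":0,"rz":0},{"dx":0,"dy":0.012,"dz":0,"rx":0,"ry":0,"rz":0},{"dx":0.3,"dy":0.012,"dz":-0.3,"rx":0,"ry":0,"rz":0}])

```text
t: 18.32
tool_pos: [411.3, 124.9, 296.1]
tcp_rot: [-3.138, -0.007, 2.734]
ft_force: [0.7, 0.4, 0.6]
width: 0.007
grip_force: 0.0
```

arm_command(motion=[{"dx":0.3,"dy":0.1,"dz":-0.3,"rx":0,"ry":0,"rz":0},{"dx":0.3,"dy":0.1,"dz":-0.6,"rx":0,"ry":0,"rz":0},{"dx":0.3,"dy":0.1,"dz":-0.6,"rx":0,"ry":0,"rz":0}])

```text
t: 18.7
tool_pos: [378.8, 156.9, 391.5]
tcp_rot: [3.136, 0.007, 2.736]
ft_force: [0.3, 0.4, -0.6]
width: 0.006
grip_force: 0.0
```

```bash
python3 - <<'E'
from h import *
s=state(); c=snap("top","pics/t9.png")["color"]
an=lambda v:np.degrees(np.arctan2(v[1],v[0]))%360
Y,X=np.nonzero(c[315:350,312:352].max(axis=2)<75); p=px2w("pics/t9.png",[[X.mean()+312,Y.mean()+315]],49)[0][:2]; print("puck",p)
for n,P,(x0,x1,y0,y1) in (("blue",BLUE,(268,291,300,322)),("red",RED,(366,392,320,335))):
    y,x=np.nonzero(c[y0:y1,x0:x1].max(axis=2)<95)
    l=cv2.fitLine(np.float32(np.c_[x,y]),cv2.DIST_L2,0,.01,.01).ravel()
    m=np.array([l[2]+x0,l[3]+y0]); w=px2w("pics/t9.png",[m,m+8*l[:2]],59)[:,:2]
    print(n,len(x),m,"line",an(w[1]-w[0]),"piv-mid",an(w[0]-P),"want",an(p-P))
cv2.imwrite("pics/c9.png",c[130:450,70:590])
E
```

```text
{'t': 18.7, 'tool_pos': [378.848, 156.932, 391.535], 'tcp_rot': [3.136, 0.007, 2.736], 'width': 0.006, 'ft_force': [0.28, 0.446, -0.55]}
puck [494.    3.6]
blue 68 [277.38235 308.35294] line 247.14123812013457 piv-mid 247.65189165209057 want 246.8605382367883
red 88 [380.0909  327.47726] line 275.7105931374995 piv-mid 94.22223020614267 want 94.09858402644649
```

View pics/c9.png

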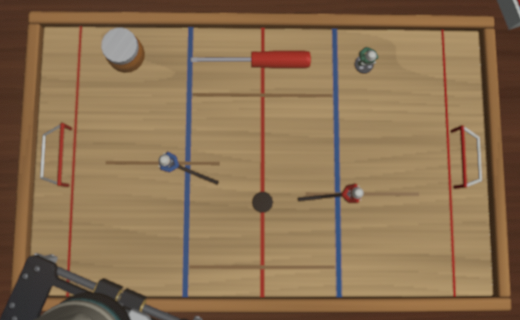

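Both sticks now point at the puck to within about 1°. The puck, jar, screwdriver and green player are where they started, and the arm is clear of everything.

```bash
python3 -c "
from cell import robot; print(robot.hand_in())"
```

```text
the job is handed in; nothing more can be done
None
```

The job is handed in: the last picture showed the red and blue sticks aimed at the puck to within about 1°, the puck, wax jar, green player and screwdriver where they started, and the arm clear at 18.7 s.

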